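# Sort the specimen jars into their colour carriers, urgent one first

### The arm

A 7-joint arm with a two-finger parallel gripper is mounted at the origin on the work surface. World frame = base frame: x ahead of the robot, y to its left, z up, the work surface at z = 0. Lengths are in m, angles in degrees, forces in N, time in s.
With the tool pointing down it reaches from about 0.425 to 1.025 m from the base axis. Payload 9.4 kg.
Tool frame: the origin (TCP) lies on the centre line of the jaws, within the pads' length; the fingertips stand 22 mm ahead of it and the grasp point (between the pads) lies 3 mm ahead of it (r.tip_extent is the distance from the TCP to the fingertips, in m); z points along the fingers, y is the line along which they close (so a half turn about z gives the same grasp; the last joint's range is limited). The gripper opens to 93 mm and grips with 3 to 60 N. Pads are 15 mm wide; open, the fingers measure 128 mm over their backs; the gripper's body (75 mm by 188 mm) begins 65 mm behind the grasp point.
Start: joints at [-77.447, 34.337, -0.143, 91.639, 0.103, 54.024, -4.572], TCP at [0.211, 0.694, 0.208] pointing down, gripper open.
Joint ranges: [-147.43, 147.43], [-19.82, 112.94], [-74.19, 73.91], [6.32, 146.72], [-59.91, 239.91], [6.04, 106.73], [-150.56, 150.56]. Speed limits (degrees/s): [127.2, 127.2, 172.46, 172.46, 180, 180, 180].

### API

Orientations are given as [roll, pitch, yaw] about the fixed x, y, z axes, in that order (R = Rz(yaw) Ry(pitch) Rx(roll)).
In Python, from bench import r gives the robot as it stands.
- The arm moves only by the shell command python3 -m creep 'ROWS' [OPENING]. ROWS is a JSON object of lists of equal length, an entry for each row: "translation": the shift along the tool's x, y, z in cm, a list of three; "yaw": the turn about the tool's z in degrees. In form: {"translation": [[x, y, z], ...], "yaw": [yaw, ...]}. A call has 1 to 10 rows; each row is the pose to reach, as a shift and turn from the pose commanded when the call began, along the tool's axes at that moment; what a row does not reach only later rows make up. A row lasts 1/8 s, in which the tool goes at most 62.5 mm and 10.7 degrees, less where a joint would pass 70% of its speed; a pose out of reach is approached as far as the arm can. A call with a gripper value outside its range is refused whole. OPENING is the opening, from 0 (shut) to 1 (fully open), set as the call begins (- or left out, the last holds). The fingers move at their own pace and stop on an object; the grip force is fixed at half the most. Time passes only in rows, so rows that repeat a pose let the fingers close. It gives the time, the measured TCP pose, the force, the opening and the grip force at its end, in the units of the state.
- r.get_state(): the state, without advancing time (a new reading comes with each control period).
- r.get_image(name): name is "side" or "top"; returns (picture, depth): 400x640x3 uint8, blue, green, red; 400x640 float32, m along the optical axis (not along the pixel's ray), 0 where there is no reading.
- r.camera_model(name): a dict with "camera_matrix" (3x3 intrinsics, pixels), "k1" (the pictures are not rectified: a ray, as slopes to the right and down, at radius r is drawn at 1 + k1 r^2 times it, then the intrinsics apply), "xyz" and "attitude" of the camera in the world. Camera axes: x right, y up, looking along -z (the intrinsics and any distortion apply to the point x, -y, -z); pixel columns grow to the right and rows downward; lengths in m; the calibration is good to about 2 mm. A picture is of the moment at which its call begins. camera_model takes no time and is no camera call.
- r.finish_job(): hands the job in; it is judged then, once.
Trained networks look in the newest picture that a camera, given by its name, has taken for a name from the list of things; names that differ only in an ending like _2 or _b are one class to them, and where a whole thing is asked for, a point or a joint stands for the part that bears it (a point fixed in the world has none). Each returns a list of dicts, best first, with "score" (0 to 1); they miss things now and then, are a little off and sometimes report something else, mostly with a low value. They report only what shows in the picture. A call takes as long as a camera call. They do not tell look-alikes from the thing itself.
- r.find_in(label, camera): "rect" ([left, top, width, height] in pixels, round what is visible of it).
- r.cut_out(label, camera): "pixels" (400x640 bool, what is visible of it) and "rect" ([left, top, width, height] in pixels, round what is visible of it).
- r.place_of(label, camera): "uv" ([column, row] in pixels: a listed point, or the origin of a listed thing).
The state is a dict: "time": time; "joints": joint angles; "qd": joint speeds; "joint_torque": joint torques, N m; "tool_pos": TCP position; "tcp_rot": TCP orientation; "ft_force": force on the tool from outside, world axes, zero at the start; "wrist_torque": the same for the moment, N m; "opening": finger opening in m; "gripper_force": force on a finger pad.
Only numpy, scipy, OpenCV 4.12 (cv2) and the standard library are available. Lean on these libraries where they do the work, as an engineer would, in place of code of your own. Each camera call takes 0.05 s, during which the arm holds its last target. There are 200 camera calls.

### The job

Put each of the four squat white specimen jars into the carrier of the same colour as its lid, standing upright inside the rim: the red-lidded jar is urgent, so set it in its carrier and let go of it before you touch the other three, which may follow in any order. Keep the jars upright and set them down rather than dropping them, and leave the two tall amber bottles where they stand, whatever the colour of their caps.

Things in the scene. Friction and masses are not known exactly. Their poses are not given: they have to be found in the camera images.
- jar_red: Loose squat specimen jar, rigid, closed: upright cylinder 60 mm tall, 0.06 to 0.14 kg; white body 44 mm in diameter (0 to 45 mm up), red ribbed lid 46 to 48 mm in diameter (45 to 60 mm up). Grip it across at any yaw, over body and lid together. Stands on the table. Origin: centre of the underside; z up; yaw has no meaning.
- jar_blue: Loose squat specimen jar, rigid, closed: upright cylinder 60 mm tall, 0.06 to 0.14 kg; white body 44 mm in diameter (0 to 45 mm up), blue ribbed lid 46 to 48 mm in diameter (45 to 60 mm up). Grip it across at any yaw, over body and lid together. Stands on the table. Origin: centre of the underside; z up; yaw has no meaning.
- jar_green: Loose squat specimen jar, rigid, closed: upright cylinder 60 mm tall, 0.06 to 0.14 kg; white body 44 mm in diameter (0 to 45 mm up), green ribbed lid 46 to 48 mm in diameter (45 to 60 mm up). Grip it across at any yaw, over body and lid together. Stands on the table. Origin: centre of the underside; z up; yaw has no meaning.
- jar_yellow: Loose squat specimen jar, rigid, closed: upright cylinder 60 mm tall, 0.06 to 0.14 kg; white body 44 mm in diameter (0 to 45 mm up), yellow ribbed lid 46 to 48 mm in diameter (45 to 60 mm up). Grip it across at any yaw, over body and lid together. Stands on the table. Origin: centre of the underside; z up; yaw has no meaning.
- carrier_red: Fixed red carrier on the table: plate 84 x 84 x 5 mm with a round red rim, inside diameter 72 mm, outside 80 mm, its top 15 mm above the table. Inside it, 5 mm above the table, a flat floor with a white spot 48 mm across in the middle, where the jar stands. Empty at the start. Origin: centre of the plate's underside, at table height; z up.
- carrier_blue: Fixed blue carrier on the table: plate 84 x 84 x 5 mm with a round blue rim, inside diameter 72 mm, outside 80 mm, its top 15 mm above the table. Inside it, 5 mm above the table, a flat floor with a white spot 48 mm across in the middle, where the jar stands. Empty at the start. Origin: centre of the plate's underside, at table height; z up.
- carrier_green: Fixed green carrier on the table: plate 84 x 84 x 5 mm with a round green rim, inside diameter 72 mm, outside 80 mm, its top 15 mm above the table. Inside it, 5 mm above the table, a flat floor with a white spot 48 mm across in the middle, where the jar stands. Empty at the start. Origin: centre of the plate's underside, at table height; z up.
- carrier_yellow: Fixed yellow carrier on the table: plate 84 x 84 x 5 mm with a round yellow rim, inside diameter 72 mm, outside 80 mm, its top 15 mm above the table. Inside it, 5 mm above the table, a flat floor with a white spot 48 mm across in the middle, where the jar stands. Empty at the start. Origin: centre of the plate's underside, at table height; z up.
- bottle_red: Loose tall amber bottle with a small red cap and a paper label, 44 mm in diameter, 95 mm tall, 0.14 kg; not a jar. Origin: centre of the underside; z up. Jars, carriers and bottles stand mixed, at least 110 mm centre to centre; other clutter near them is under 35 mm high and lies nearer the robot or farther out than all of these.
- bottle_blue: Loose tall amber bottle with a small blue cap and a paper label, 44 mm in diameter, 95 mm tall, 0.14 kg; not a jar. Origin: centre of the underside; z up. Jars, carriers and bottles stand mixed, at least 110 mm centre to centre; other clutter near them is under 35 mm high and lies nearer the robot or farther out than all of these.
Not all that is in view belongs to the job. What is shaped like the bottle_blue but turquoise or yellow is not meant.

How it is judged (in metres and radians):
On the way:
1. the red-lidded jar stands released in the red carrier while the other three jars are still where they started (within 20 mm) (horizontal distance between jar_red and carrier_red below 0.015 m and z of jar_red in the frame of carrier_red between 0.002 and 0.009 m and angle between jar_red's own z axis and vertical below 0.1 rad and linear speed of jar_red below 0.02 m/s and angular speed of jar_red below 0.2 rad/s and contact force between the fingers and jar_red below 0.1 N and distance of each of jar_blue, jar_green, jar_yellow from where it was at the start of the episode below 0.02 m), for 0.2 s.
At the end, for the whole second after the job is handed in: Each jar stands upright (within 0.1 rad), released and at rest, on the floor of the carrier of its lid's colour, inside the rim, its axis within 15 mm of the carrier's centre; both amber bottles stand upright within 20 mm of where they were (horizontal distance between jar_red and carrier_red below 0.015 m and z of jar_red in the frame of carrier_red between 0.002 and 0.009 m and angle between each of jar_red, jar_blue, jar_green, jar_yellow, bottle_red, bottle_blue's own z axis and vertical below 0.1 rad and linear speed of each of jar_red, jar_blue, jar_green, jar_yellow below 0.02 m/s and angular speed of each of jar_red, jar_blue, jar_green, jar_yellow below 0.2 rad/s and contact force between the fingers and jar_red below 0.1 N and horizontal distance between jar_blue and carrier_blue below 0.015 m and z of jar_blue in the frame of carrier_blue between 0.002 and 0.009 m and contact force between the fingers and jar_blue below 0.1 N and horizontal distance between jar_green and carrier_green below 0.015 m and z of jar_green in the frame of carrier_green between 0.002 and 0.009 m and contact force between the fingers and jar_green below 0.1 N and horizontal distance between jar_yellow and carrier_yellow below 0.015 m and z of jar_yellow in the frame of carrier_yellow between 0.002 and 0.009 m and contact force between the fingers and jar_yellow below 0.1 N and distance of each of bottle_red, bottle_blue from where it was at the start of the episode below 0.02 m); the robot touches nothing.
It fails at once if a tall amber bottle is shifted by more than 20 mm or tipped (distance of any of bottle_red, bottle_blue from where it was at the start of the episode above 0.02 m or angle between any of bottle_red, bottle_blue's own z axis and vertical above 0.4 rad).
It fails at once if a jar is tipped by more than 40 degrees (angle between any of jar_red, jar_blue, jar_green, jar_yellow's own z axis and vertical above 0.7 rad).
It fails at once if a jar is dropped or thrown: off the fingers with its underside more than 35 mm above the table ((height (world z) of jar_red above 0.035 m and contact force between the fingers and jar_red below 0.05 N) or (height (world z) of jar_blue above 0.035 m and contact force between the fingers and jar_blue below 0.05 N) or (height (world z) of jar_green above 0.035 m and contact force between the fingers and jar_green below 0.05 N) or (height (world z) of jar_yellow above 0.035 m and contact force between the fingers and jar_yellow below 0.05 N)).
It also fails if it takes over 115 s, if anything falls off the work surface, if the arm or the gripper's body presses on something with over 40 N, if the wrist force passes 120 N, or if a joint passes its speed limit or range.

## Working session

There is one attempt and no reset: what is moved stays moved. The work goes in short steps, Python scripts to look and compute and a shell command to move; the robot and the scene stay as the last step left them, time stands still between calls to the robot, and variables do not carry over. Pictures are saved under pics/ and viewed, at most 14 in all, crops included, and the job is handed in when it is done.

```bash
ls; mkdir -p pics
cat > h.py <<'E'
import numpy as np, cv2
from scipy.spatial.transform import Rotation as R
from bench import r
def cam(n):
    m=r.camera_model(n); return m
def ray(n,uv):
    m=cam(n);K=np.array(m["camera_matrix"]);k=m["k1"]
    d=np.array([(uv[0]-K[0,2])/K[0,0],(uv[1]-K[1,2])/K[1,1]]);s=d.copy()
    for _ in range(20): s=d/(1+k*(s@s))
    Rm=R.from_euler('xyz',m["attitude"],degrees=True).as_matrix()
    return np.array(m["xyz"]),Rm@np.array([s[0],-s[1],-1.0])
def at_z(n,uv,z):
    o,d=ray(n,uv); return o+d*(z-o[2])/d[2]
def at_depth(n,uv,dep):
    o,d=ray(n,uv); return o+d*dep
E
python3 - <<'E'
from h import *
for n in("top","side"):
    p,d=r.get_image(n);cv2.imwrite(f"pics/{n}0.png",p);print(n,cam(n))
print(r.get_state())
for l in ["jar_red","jar_blue","jar_green","jar_yellow","carrier_red","carrier_blue","carrier_green","carrier_yellow","bottle_red","bottle_blue"]:
    for n in("top","side"):
        print(l,n,[(np.round(x["uv"],1).tolist(),round(x["score"],2)) for x in r.place_of(l,n)][:4])
E
```

```text
pics
top {'camera_matrix': array([[428.21878591,   0.        , 315.80372717],
       [  0.        , 428.21878591, 214.23781773],
       [  0.        ,   0.        ,   1.        ]]), 'k1': 0.031037760505259537, 'xyz': array([ 0.39570688, -0.01768672,  1.23573537]), 'attitude': array([  5.95780515,   0.55547329, -90.92296022])}
side {'camera_matrix': array([[364.33937272,   0.        , 310.06234089],
       [  0.        , 364.33937272, 202.79049706],
       [  0.        ,   0.        ,   1.        ]]), 'k1': -0.034964188529613194, 'xyz': array([ 0.41661949, -0.77906682,  0.57885667]), 'attitude': array([56.33830595,  0.66378488, -8.69546462])}
{'time': 0.1, 'joints': array([-77.44824629,  34.38035865,  -0.1468774 ,  91.67507564,
         0.10368697,  54.02438257,  -4.57000779]), 'qd': array([-0.00194604, -0.10696335, -0.06786478,  0.04585539, -0.0393211 ,
        0.02405214,  0.01159647]), 'joint_torque': array([ 5.95157253e-03, -7.66561174e+01,  1.50251035e+00, -2.52935672e+01,
       -5.22946520e-02,  1.35720239e-02,  5.50593222e-05]), 'tool_pos': array([0.21119522, 0.69309299, 0.207
[... 613 characters left out ...]

carrier_red top [([354.1, 168.4], 0.78)]
carrier_red side [([365.7, 241.5], 0.73)]
carrier_blue top [([275.3, 243.9], 0.78)]
carrier_blue side [([277.3, 200.8], 0.58)]
carrier_green top [([169.5, 221.9], 0.85)]
carrier_green side [([287.5, 152.4], 0.73)]
carrier_yellow top [([220.8, 191.0], 0.65)]
carrier_yellow side [([319.4, 171.8], 0.78)]
bottle_red top [([402.8, 191.3], 0.75), ([170.5, 222.9], 0.67), ([276.1, 161.5], 0.28)]
bottle_red side [([357.2, 292.3], 0.74)]
bottle_blue top [([383.7, 234.2], 0.81), ([363.3, 266.5], 0.74), ([322.5, 238.7], 0.73), ([354.6, 232.0], 0.64)]
bottle_blue side [([291.1, 277.6], 0.72), ([289.7, 251.1], 0.68), ([258.3, 264.9], 0.68), ([284.2, 230.2], 0.66)]
```

View pics/top0.png

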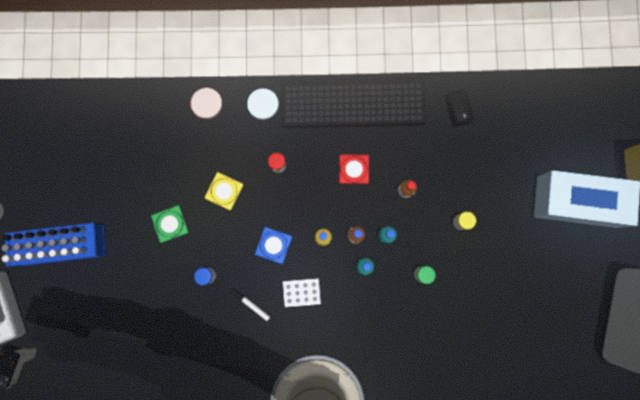

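View pics/side0.png

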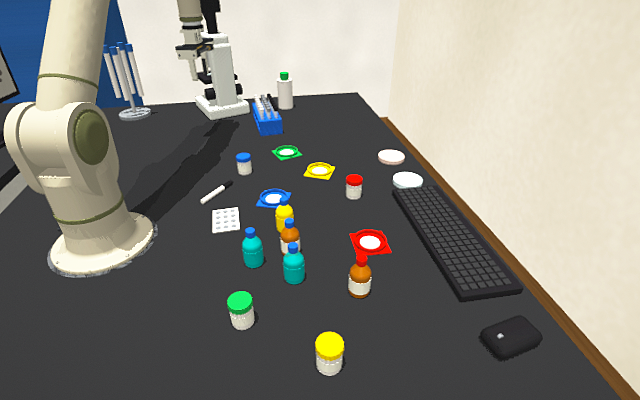

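Run:
```python
from h import *
D={"jar_red":((276.1,162.4),(354,197.4)),"jar_blue":((205.8,276.8),(243,172.7)),"jar_green":((422.2,274.5),(243.3,316)),"jar_yellow":((463.3,224.9),(330.2,363.7)),
"carrier_red":((354.1,168.4),(365.7,241.5)),"carrier_blue":((275.3,243.9),(277.3,200.8)),"carrier_green":((169.5,221.9),(287.5,152.4)),"carrier_yellow":((220.8,191),(319.4,171.8)),"bottle_red":((402.8,191.3),(357.2,292.3))}
for k,(a,b) in D.items():
    o1,d1=ray("top",a);o2,d2=ray("side",b)
    s=np.linalg.lstsq(np.c_[d1,-d2],o2-o1,rcond=None)[0]
    p,q=o1+d1*s[0],o2+d2*s[1]
    print(k,"tri",((p+q)/2).round(4),"gap",round(np.linalg.norm(p-q)*1e3,1),"z0 top",at_z("top",a,0)[:2].round(4),"side",at_z("side",b,0)[:2].round(4))
```

```text
jar_red tri [ 0.6808  0.1081 -0.0133] gap 4.6 z0 top [0.68   0.1064] side [0.6725 0.0877]
jar_blue tri [ 0.35    0.3118 -0.009 ] gap 0.5 z0 top [0.3505 0.3094] side [0.3508 0.2951]
jar_green tri [ 0.3503 -0.3045  0.013 ] gap 5.0 z0 top [ 0.3473 -0.3078] side [ 0.3513 -0.2936]
jar_yellow tri [ 0.4921 -0.428   0.0114] gap 12.2 z0 top [ 0.4868 -0.4311] side [ 0.4998 -0.421 ]
carrier_red tri [ 0.652  -0.1208  0.0078] gap 8.4 z0 top [ 0.6579 -0.1222] side [ 0.6507 -0.1123]
carrier_blue tri [ 0.4453  0.1105 -0.0021] gap 8.5 z0 top [0.4409 0.1103] side [0.4494 0.1075]
carrier_green tri [0.5098 0.4151 0.0028] gap 0.6 z0 top [0.5098 0.4161] side [0.5106 0.421 ]
carrier_yellow tri [ 0.6003  0.27   -0.007 ] gap 2.6 z0 top [0.5978 0.2685] side [0.5994 0.2576]
bottle_red tri [ 0.5892 -0.2633 -0.0072] gap 1.0 z0 top [ 0.5876 -0.2618] side [ 0.5876 -0.2697]
```

The top picture shows the jars at red (277,161), blue (204,276), green (426,275) and yellow (467,221). The carriers are at red (354,169), blue (273,245), green (169,224) and yellow (224,190).

Candidates:
- **Bottles with a blue cap:** amber (356,235), turquoise (388,235) and (365,267), and yellow (323,237). Only the amber one is bottle_blue. All of them are to be avoided.
- **Red things:** (277,161) is squat and white, so it is the jar. (407,188) is amber, so it is bottle_red.

Next I'll measure by colour in both views and view an enlarged crop.

```bash
cat > seg.py <<'E'
from h import *
H={"red":[(0,8),(172,180)],"blue":[(105,125)],"green":[(45,80)],"yellow":[(22,34)]}
def blob(img,seed,col,rad,smin=110,vmin=70):
    hsv=cv2.cvtColor(img,cv2.COLOR_BGR2HSV);m=np.zeros(img.shape[:2],np.uint8)
    if col=="white": m|=cv2.inRange(hsv,(0,0,185),(180,60,255))
    else:
        for a,b in H[col]: m|=cv2.inRange(hsv,(a,smin,vmin),(b,255,255))
    k=np.zeros_like(m);cv2.circle(k,tuple(int(round(v)) for v in seed),rad,255,-1);m&=k
    n,l,s,c=cv2.connectedComponentsWithStats(m);i=1+np.argmax(s[1:,4])
    x,y,w,h,A=s[i];return np.array([x+(w-1)/2,y+(h-1)/2]),c[i],(w,h,A)
def tri(a,b):
    o1,d1=ray("top",a);o2,d2=ray("side",b)
    s=np.linalg.lstsq(np.c_[d1,-d2],o2-o1,rcond=None)[0]
    return (o1+d1*s[0]+o2+d2*s[1])/2
E
python3 - <<'E'
from seg import *
t=cv2.imread("pics/top0.png");s=cv2.imread("pics/side0.png")
J={"red":((277,161),(354,181)),"blue":((204,276),(243,158)),"green":((426,275),(240,301)),"yellow":((467,221),(330,344))}
C={"red":((354,169),(370,243)),"blue":((273,245),(275,199)),"green":((169,224),(286,152)),"yellow":((224,190),(319,171))}
for c,(a,b) in J.items():
    A,B=blob(t,a,c,14),blob(s,b,c,20)
    print("jar",c,A[0],A[2],B[0],B[2],"tri",tri(A[1],B[1]).round(4),"top",at_z("top",A[1],.054)[:2].round(4),"side",at_z("side",B[1],.054)[:2].round(4))
for c,(a,b) in C.items():
    A,B=blob(t,a,"white",14),blob(s,b,"white",18)
    P=blob(t,a,c,25)
    print("car",c,A[0],A[2],B[2],"tri",tri(A[1],B[1]).round(4),"top",at_z("top",A[1],.005)[:2].round(4),"side",at_z("side",B[1],.005)[:2].round(4),"plate",at_z("top",P[0],.008)[:2].round(4),P[2])
for n,a,b in(("bot_red",(412,185),(361,260)),("bot_blue",(358,233),(290,224))):
    A=blob(t,a,n[4:],6);B=blob(s,b,n[4:],8);print(n,A[1],B[1],tri(A[1],B[1]).round(4))
for uv in((323,237),(388,235),(365,267)): print("deco",at_z("top",uv,.06).round(3))
cv2.imwrite("pics/crop.png",cv2.resize(np.vstack([t[140:290,150:490]]),None,fx=2.3,fy=2.3,interpolation=cv2.INTER_CUBIC))
E
```

```text
jar red [276.5 160.5] (np.int32(18), np.int32(18), np.int32(257)) [354.  179.5] (np.int32(17), np.int32(12), np.int32(180)) tri [0.673  0.1008 0.053 ] top [0.6731 0.1006] side [0.6721 0.099 ]
jar blue [202.5 276. ] (np.int32(18), np.int32(19), np.int32(279)) [243. 157.] (np.int32(15), np.int32(11), np.int32(103)) tri [0.3559 0.3056 0.0508] top [0.3547 0.3047] side [0.3576 0.2989]
jar green [426.5 275. ] (np.int32(18), np.int32(19), np.int32(270)) [239.5 302.5] (np.int32(26), np.int32(24), np.int32(498)) tri [ 0.3496 -0.3063  0.055 ] top [ 0.3486 -0.3067] side [ 0.3504 -0.3054]
jar yellow [467. 220.] (np.int32(19), np.int32(19), np.int32(282)) [329.5 345.5] (np.int32(30), np.int32(30), np.int32(697)) tri [ 0.4963 -0.4232  0.0553] top [ 0.4961 -0.4236] side [ 0.4967 -0.4223]
car red [354.  168.5] (np.int32(17), np.int32(16), np.int32(216)) (np.int32(20), np.int32(13), np.int32(208)) tri [ 0.657  -0.1207  0.0049] top [ 0.6563 -0.1206] side [ 0.6575 -0.1208] plate [ 0.6545 -0.1197] (np.int32(32), np.int32(31), np.int32(683))
car blue [273. 245.] (np.int32(17), np.int32(17), np.int32(227)
[... 210 characters left out ...]
32(17), np.int32(18), np.int32(238)) (np.int32(14), np.int32(6), np.int32(66)) tri [0.505  0.4153 0.006 ] top [0.5046 0.4157] side [0.5057 0.4175] plate [0.5044 0.4132] (np.int32(38), np.int32(38), np.int32(659))
car yellow [223.  190.5] (np.int32(17), np.int32(16), np.int32(218)) (np.int32(15), np.int32(7), np.int32(86)) tri [0.5988 0.2599 0.0052] top [0.5981 0.26  ] side [0.5996 0.2604] plate [0.5964 0.2588] (np.int32(40), np.int32(39), np.int32(679))
bot_red [411.3375 184.7375] [361.15862069 259.13793103] [ 0.5907 -0.2674  0.0908]
bot_blue [357.6 233.4] [289.12307692 223.13846154] [ 0.4631 -0.1199  0.0855]
deco [ 0.455 -0.027  0.06 ]
deco [ 0.458 -0.205  0.06 ]
deco [ 0.372 -0.14   0.06 ]
```

View pics/crop.png

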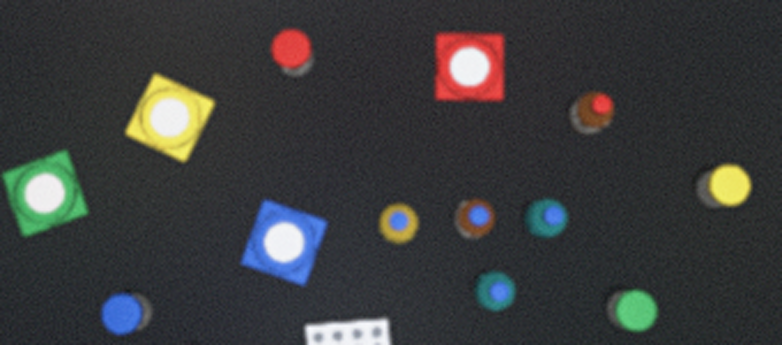

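The crop confirms it: the four squat white jars are distinct from the amber, turquoise and yellow bottles. Triangulated heights agree, with lids at about 0.054 m and spots at about 0.005 m. I'm going to the red jar first, aligning yaw on the way.

```bash
python3 -m creep '{"translation": [[-3,-2,0],[-7,-5,0],[-11.5,-8,0],[-16,-11.2,0],[-20.5,-14.4,0],[-25,-17.6,0],[-29.5,-20.8,0],[-34,-24,0],[-38,-26.7,0],[-40,-28.2,0]], "yaw": [-4,-9,-14,-16.9,-16.9,-16.9,-16.9,-16.9,-16.9,-16.9]}' 1
cat > go.py <<'E'
import sys
from h import *
s=r.get_state();M=R.from_euler('xyz',s["tcp_rot"],degrees=True).as_matrix()
t=np.array(list(map(float,sys.argv[1:4])))
print("pos",s["tool_pos"].round(4),"rot",s["tcp_rot"].round(2),"shift cm",(M.T@(t-s["tool_pos"])*100).round(2),"open",round(s["opening"],4),"t",s["time"])
E
python3 go.py .673 .1005 .12
```

```text
time: 2.35
tool_pos: [0.5137, 0.3043, 0.2085]
tcp_rot: [-180.0, 0.1, 179.8]
ft_force: [-0.7, -0.4, -0.1]
opening: 0.0931
gripper_force: 0.0
pos [0.5137 0.3043 0.2085] rot [-1.7997e+02  5.0000e-02  1.7976e+02] shift cm [-16.   -20.31   8.88] open 0.0931 t 2.35
```

```bash
python3 -m creep '{"translation": [[-2,-3,0],[-5,-6.5,0],[-8,-10,0],[-11,-13.5,0],[-13.5,-17,2],[-15.2,-19.3,4],[-16,-20.3,6],[-16,-20.3,8],[-16,-20.3,8],[-16,-20.3,8]], "yaw": [0,0,0,0,0,0,0,0,0,0]}'; python3 go.py .673 .1005 .046
```

```text
time: 3.6
tool_pos: [0.6714, 0.1056, 0.1288]
tcp_rot: [180.0, 0.0, -179.9]
ft_force: [-0.8, 0.1, 0.2]
opening: 0.0932
gripper_force: 0.0
pos [0.6714 0.1056 0.1288] rot [ 1.7996e+02  2.0000e-02 -1.7994e+02] shift cm [-0.16 -0.52  8.28] open 0.0932 t 3.6
```

```bash
python3 -m creep '{"translation": [[-0.2,-0.5,1],[-0.2,-0.5,2.5],[-0.2,-0.5,4],[-0.2,-0.5,5.5],[-0.2,-0.5,7],[-0.2,-0.5,8],[-0.2,-0.5,8.3],[-0.2,-0.5,8.3],[-0.2,-0.5,8.3]], "yaw": [0,0,0,0,0,0,0,0,0]}'; python3 go.py .673 .1005 .046
python3 - <<'E'
from h import *
p,_=r.get_image("side");cv2.imwrite("pics/s1.png",cv2.resize(p[100:280,240:460],None,fx=3,fy=3))
E
```

```text
time: 4.72
tool_pos: [0.674, 0.0991, 0.0459]
tcp_rot: [180.0, 0.1, 180.0]
ft_force: [1.2, 0.6, 0.5]
opening: 0.0931
gripper_force: 0.0
pos [0.674  0.0991 0.0459] rot [1.7999e+02 5.0000e-02 1.7995e+02] shift cm [ 0.1   0.14 -0.01] open 0.0931 t 4.725
```

View pics/s1.png

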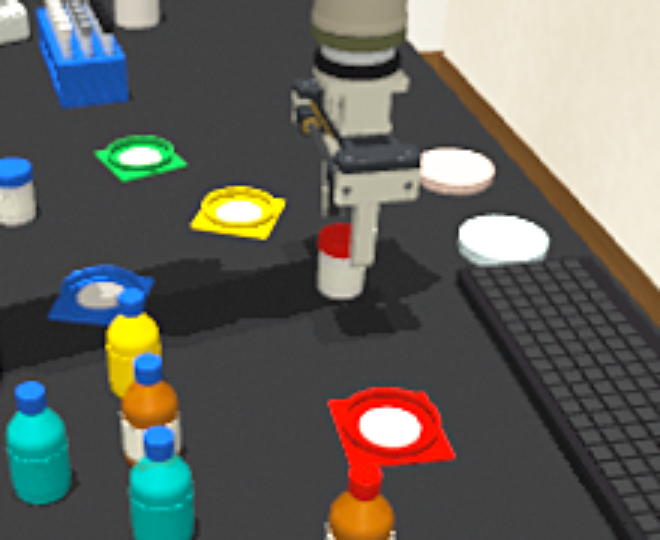

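The side crop shows the jaws straddling the red jar (crop about (341,260)), with the near finger slightly right as perspective predicts. Closing now and lifting.

```bash
python3 -m creep '{"translation": [[0,0,0],[0,0,0],[0,0,0],[0,0,0],[0,0,0],[0,0,0],[0,0,0],[0,0,0]], "yaw": [0,0,0,0,0,0,0,0]}' 0; python3 go.py .657 -.1207 .05
```

```text
time: 5.78
tool_pos: [0.6737, 0.0993, 0.0454]
tcp_rot: [180.0, 0.0, 180.0]
ft_force: [0.1, 1.5, 1.1]
opening: 0.0449
gripper_force: 30.0
pos [0.6737 0.0993 0.0454] rot [1.7999e+02 1.0000e-02 1.7996e+02] shift cm [  1.65 -22.    -0.47] open 0.0449 t 5.775
```

```bash
python3 -m creep '{"translation": [[0,0,-0.5],[0,0,-1.2],[0,0,-2],[0,0,-2.5],[0,0,-2.5]], "yaw": [0,0,0,0,0]}'
python3 - <<'E'
from h import *
p,_=r.get_image("side");q,_=r.get_image("top")
a=cv2.resize(p[140:220,300:400],None,fx=5,fy=5);b=cv2.resize(q[120:200,226:326],None,fx=5,fy=5)
cv2.imwrite("pics/s2.png",cv2.resize(np.hstack([a,b]),(800,320)))
E
python3 go.py .657 -.1207 .05
```

```text
time: 6.4
tool_pos: [0.6739, 0.0991, 0.071]
tcp_rot: [180.0, 0.1, 180.0]
ft_force: [0.1, -1.1, -1.7]
opening: 0.0447
gripper_force: 30.0
pos [0.6736 0.099  0.0703] rot [-180.      0.    179.95] shift cm [  1.64 -21.97   2.03] open 0.045 t 6.5
```

View pics/s2.png

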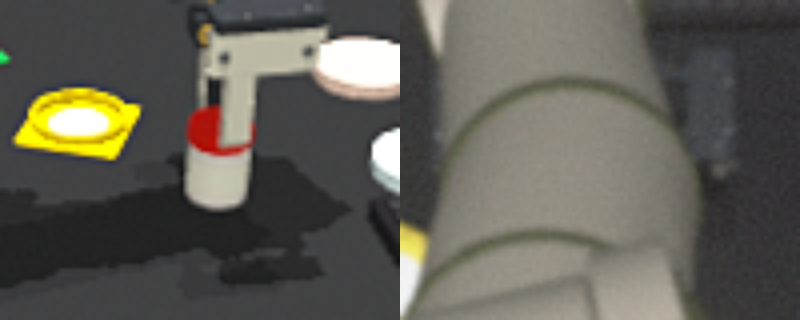

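The left half shows the red jar held upright between the fingers; the top view is hidden by the arm. Carrying it to the red carrier.

```bash
python3 -m creep '{"translation": [[0,0,-1],[0.2,-2,-2],[0.4,-5,-2],[0.7,-8.5,-2],[1,-12,-2],[1.3,-15.5,-2],[1.5,-19,-2],[1.6,-21,-2],[1.6,-22,-2],[1.6,-22,-2]], "yaw": [0,0,0,0,0,0,0,0,0,0]}';python3 -m creep '{"translation": [[0,0,0],[0,0,0]], "yaw": [0,0]}'; python3 go.py .657 -.1207 .052
```

```text
time: 7.75
tool_pos: [0.6575, -0.121, 0.0905]
tcp_rot: [180.0, 0.0, 179.9]
ft_force: [0.1, 0.6, -1.5]
opening: 0.0447
gripper_force: 30.0
time: 8.0
tool_pos: [0.6576, -0.1194, 0.0903]
tcp_rot: [180.0, 0.0, -179.9]
ft_force: [-0.8, -0.2, -2.3]
opening: 0.0446
gripper_force: 30.0
pos [ 0.6576 -0.1194  0.0903] rot [ 179.97    0.   -179.94] shift cm [ 0.06 -0.13  3.83] open 0.0446 t 8.0
```

```bash
python3 -m creep '{"translation": [[0,0,0.8],[0,0,1.8],[0,0,2.8],[0,0,3.4],[0,0,3.7],[0,0,3.9],[0,0,4.0],[0,0,4.0],[0,0,4.0]], "yaw": [0,0,0,0,0,0,0,0,0]}'; python3 go.py .657 -.1207 .0504
python3 - <<'E'
from h import *
p,_=r.get_image("side");cv2.imwrite("pics/s3.png",cv2.resize(p[180:280,310:430],None,fx=5,fy=5))
E
```

```text
time: 9.12
tool_pos: [0.6575, -0.121, 0.0505]
tcp_rot: [-180.0, 0.0, 179.9]
ft_force: [0.1, -0.3, -1.3]
opening: 0.0452
gripper_force: 30.0
pos [ 0.6575 -0.121   0.0505] rot [-1.8000e+02  2.0000e-02  1.7995e+02] shift cm [0.05 0.03 0.01] open 0.0452 t 9.125
```

View pics/s3.png

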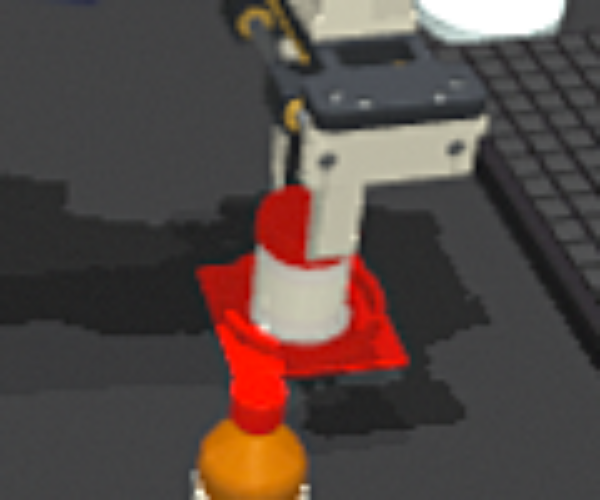

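The jar is inside the red rim, centre at crop (302,290). One more millimetre down, then release and rise.

```bash
python3 -m creep '{"translation": [[0,0,0.1],[0,0,0.1],[0,0,0.1]], "yaw": [0,0,0]}';python3 -m creep '{"translation": [[0,0,0],[0,0,0],[0,0,0],[0,0,0],[0,0,0],[0,0,0],[0,0,0],[0,0,0]], "yaw": [0,0,0,0,0,0,0,0]}' 1; python3 -m creep '{"translation": [[0,0,-1],[0,0,-3],[0,0,-5.5],[0,0,-8.5],[0,0,-11],[0,0,-13],[0,0,-14],[0,0,-14]], "yaw": [0,0,0,0,0,0,0,0]}'; python3 go.py .4963 -.423 .12
```

```text
time: 9.55
tool_pos: [0.6581, -0.1209, 0.0502]
tcp_rot: [-180.0, 0.1, 180.0]
ft_force: [-0.5, 1.2, 5.0]
opening: 0.0447
gripper_force: 30.0
time: 10.55
tool_pos: [0.6575, -0.1209, 0.0493]
tcp_rot: [-180.0, 0.0, 180.0]
ft_force: [-0.4, -0.3, 0.2]
opening: 0.0929
gripper_force: 0.0
time: 11.55
tool_pos: [0.6578, -0.121, 0.1906]
tcp_rot: [-180.0, 0.1, 179.9]
ft_force: [0.2, -0.0, 0.1]
opening: 0.093
gripper_force: 0.0
pos [ 0.6578 -0.121   0.1906] rot [-1.7999e+02  1.1000e-01  1.7995e+02] shift cm [ 16.13 -30.21   7.04] open 0.093 t 11.55
```

```bash
python3 -m creep '{"translation": [[1.5,-2.5,0],[3.5,-6,0],[5.5,-10,0],[7.5,-14,0],[9.5,-18,0],[11.5,-22,0],[13.5,-26,0],[15.2,-29,0],[16.1,-30.2,0],[16.1,-30.2,0]], "yaw": [0,0,0,0,0,0,0,0,0,0]}';python3 -m creep '{"translation": [[0,0,2],[0,0,5],[0,0,6],[0,0,6]], "yaw": [0,0,0,0]}'
python3 - <<'E'
from seg import *
p,_=r.get_image("side");q,_=r.get_image("top")
A,B=blob(q,(350,166),"red",14),blob(p,(370,225),"red",14)
A=blob(q,(357,160),"red",11)
cv2.imwrite("pics/s4.png",cv2.resize(np.hstack([p[180:280,310:430],q[120:220,294:414]]),None,fx=3.3,fy=3.3))
E
python3 go.py .4963 -.423 .0455
```

```text
time: 12.8
tool_pos: [0.4956, -0.4228, 0.1888]
tcp_rot: [180.0, -0.0, 179.9]
ft_force: [0.0, -0.1, -0.2]
opening: 0.0929
gripper_force: 0.0
time: 13.3
tool_pos: [0.4968, -0.4215, 0.129]
tcp_rot: [179.9, -0.0, -180.0]
ft_force: [-0.7, -0.3, 1.7]
opening: 0.093
gripper_force: 0.0
pos [ 0.4971 -0.4225  0.1301] rot [-1.7998e+02  6.0000e-02  1.8000e+02] shift cm [ 0.08 -0.04  8.46] open 0.093 t 13.4
```

View pics/s4.png

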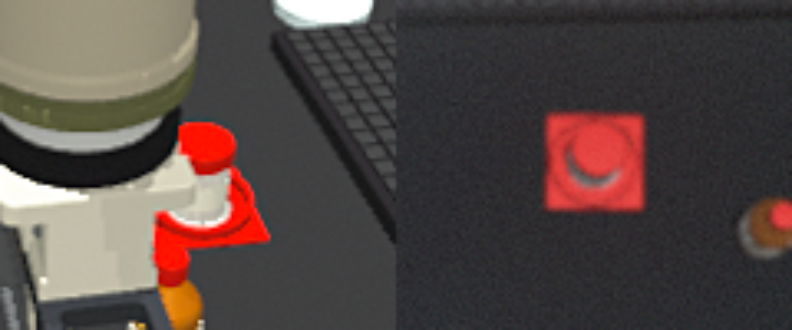

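The red jar stands released inside its rim (top crop about (597,150)), with the amber bottle untouched. Now I'll grip the yellow jar.

```bash
python3 -m creep '{"translation": [[0,0,1.5],[0,0,3],[0,0,4.5],[0,0,6],[0,0,7.5],[0,0,8.2],[0,0,8.4],[0,0,8.4]], "yaw": [0,0,0,0,0,0,0,0]}';python3 -m creep '{"translation": [[0,0,0],[0,0,0],[0,0,0],[0,0,0],[0,0,0],[0,0,0],[0,0,0],[0,0,0]], "yaw": [0,0,0,0,0,0,0,0]}' 0;python3 go.py .5985 .26 .0504; python3 -m creep '{"translation": [[0,0,-1],[0,0,-2.5],[0,0,-5],[0,0,-8],[0,0,-11],[0,0,-14],[0,0,-15],[0,0,-15]], "yaw": [0,0,0,0,0,0,0,0]}';python3 go.py .5985 .26 .0504
```

```text
time: 14.4
tool_pos: [0.4964, -0.4229, 0.0455]
tcp_rot: [-180.0, 0.0, 180.0]
ft_force: [-1.0, 1.3, 0.1]
opening: 0.0931
gripper_force: 0.0
time: 15.4
tool_pos: [0.4962, -0.4227, 0.0454]
tcp_rot: [180.0, 0.0, 180.0]
ft_force: [-0.5, 0.8, 0.8]
opening: 0.0451
gripper_force: 30.0
pos [ 0.4962 -0.4227  0.0454] rot [179.99   0.   179.95] shift cm [-10.17  68.28  -0.5 ] open 0.0451 t 15.4
time: 16.4
tool_pos: [0.4963, -0.423, 0.1961]
tcp_rot: [-179.9, 0.1, 179.9]
ft_force: [-0.1, -0.3, -1.5]
opening: 0.0451
gripper_force: 30.0
pos [ 0.4963 -0.423   0.1961] rot [-1.7995e+02  6.0000e-02  1.7995e+02] shift cm [-10.14  68.32  14.52] open 0.0451 t 16.4
```

```bash
python3 -m creep '{"translation": [[-0.3,2,0],[-0.8,5,0],[-1.4,9,0],[-2,13,0],[-2.6,17,0],[-3.2,21,0],[-3.8,25,0],[-4.4,29,0],[-5,33,0],[-5.5,37,0]], "yaw": [0,0,0,0,0,0,0,0,0,0]}';python3 -m creep '{"translation": [[-0.6,4,0],[-1.2,8,0],[-1.8,12,0],[-2.4,16,0],[-3,20,0],[-3.6,24,0],[-4.2,28,0],[-4.5,30.5,0],[-4.6,31.3,0],[-4.6,31.3,0]], "yaw": [0,0,0,0,0,0,0,0,0,0]}';python3 -m creep '{"translation": [[0,0,1],[0,0,4],[0,0,7],[0,0,9],[0,0,10],[0,0,10],[0,0,10]], "yaw": [0,0,0,0,0,0,0]}';python3 go.py .5985 .26 .0504
```

```text
time: 17.65
tool_pos: [0.5504, -0.05, 0.1942]
tcp_rot: [180.0, -0.1, -180.0]
ft_force: [0.1, -0.2, -1.0]
opening: 0.0446
gripper_force: 30.0
time: 18.9
tool_pos: [0.5974, 0.2594, 0.1949]
tcp_rot: [-179.9, -0.0, 179.9]
ft_force: [-0.2, 0.2, -1.4]
opening: 0.045
gripper_force: 30.0
time: 19.77
tool_pos: [0.5982, 0.26, 0.0961]
tcp_rot: [180.0, 0.1, 179.9]
ft_force: [0.0, -0.2, -0.6]
opening: 0.0447
gripper_force: 30.0
pos [0.5982 0.26   0.0961] rot [1.7998e+02 6.0000e-02 1.7993e+02] shift cm [-0.02  0.    4.57] open 0.0447 t 19.775
```

Lower to about 0.050, release, rise, and look.

```bash
python3 -m creep '{"translation": [[0,0,1],[0,0,2.2],[0,0,3.2],[0,0,4],[0,0,4.3],[0,0,4.5],[0,0,4.6],[0,0,4.65],[0,0,4.65]], "yaw": [0,0,0,0,0,0,0,0,0]}';python3 -m creep '{"translation": [[0,0,0],[0,0,0],[0,0,0],[0,0,0],[0,0,0],[0,0,0],[0,0,0],[0,0,0]], "yaw": [0,0,0,0,0,0,0,0]}' 1; python3 -m creep '{"translation": [[0,0,-1],[0,0,-3],[0,0,-5.5],[0,0,-8.5],[0,0,-11],[0,0,-13],[0,0,-14],[0,0,-14]], "yaw": [0,0,0,0,0,0,0,0]}'; python3 go.py .3555 .3045 .12
```

```text
time: 20.9
tool_pos: [0.5985, 0.2603, 0.0502]
tcp_rot: [180.0, 0.1, 179.9]
ft_force: [-1.6, -1.0, 7.2]
opening: 0.0448
gripper_force: 30.0
time: 21.9
tool_pos: [0.5978, 0.2601, 0.0489]
tcp_rot: [-180.0, 0.0, 180.0]
ft_force: [-0.3, -0.5, -0.1]
opening: 0.0929
gripper_force: 0.0
time: 22.9
tool_pos: [0.5981, 0.2602, 0.1901]
tcp_rot: [180.0, 0.1, 179.9]
ft_force: [-0.9, -0.3, -0.1]
opening: 0.0933
gripper_force: 0.0
pos [0.5981 0.2602 0.1901] rot [1.7995e+02 1.0000e-01 1.7995e+02] shift cm [24.27  4.4   6.97] open 0.0933 t 22.9
```

```bash
python3 -m creep '{"translation": [[2,0.4,0],[5,1,0],[9,1.6,0],[13,2.3,0],[17,3,0],[20.5,3.7,1],[23,4.2,3],[24.3,4.4,5],[24.3,4.4,6],[24.3,4.4,6]], "yaw": [0,0,0,0,0,0,0,0,0,0]}';python3 -m creep '{"translation": [[0,0,0],[0,0,0]], "yaw": [0,0]}';python3 go.py .3555 .3045 .0455
python3 - <<'E'
from h import *
p,_=r.get_image("side");q,_=r.get_image("top")
cv2.imwrite("pics/s5.png",cv2.resize(np.hstack([p[100:220,210:360],q[150:270,150:300]]),None,fx=2.6,fy=2.6))
E
```

```text
time: 24.15
tool_pos: [0.3551, 0.304, 0.1282]
tcp_rot: [-179.9, -0.0, 179.9]
ft_force: [-0.1, -0.0, 0.0]
opening: 0.093
gripper_force: 0.0
time: 24.4
tool_pos: [0.3555, 0.3043, 0.1293]
tcp_rot: [180.0, 0.0, 179.9]
ft_force: [0.4, 0.2, 0.1]
opening: 0.0931
gripper_force: 0.0
pos [0.3555 0.3043 0.1293] rot [1.7997e+02 4.0000e-02 1.7990e+02] shift cm [0.   0.01 8.38] open 0.0931 t 24.4
```

View pics/s5.png

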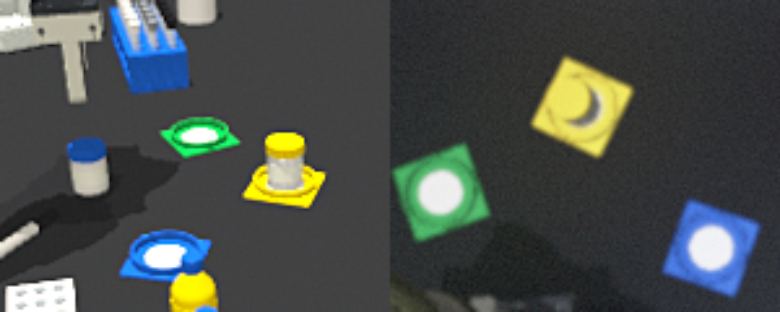

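The yellow jar stands inside its rim (side crop (285,160)), and the open fingers are above the blue jar (88,165). Gripping it.

```bash
python3 -m creep '{"translation": [[0,0,1.5],[0,0,3],[0,0,4.5],[0,0,6],[0,0,7.5],[0,0,8.2],[0,0,8.4],[0,0,8.4]], "yaw": [0,0,0,0,0,0,0,0]}';python3 -m creep '{"translation": [[0,0,0],[0,0,0],[0,0,0],[0,0,0],[0,0,0],[0,0,0],[0,0,0],[0,0,0]], "yaw": [0,0,0,0,0,0,0,0]}' 0; python3 -m creep '{"translation": [[0,0,-1],[0,0,-2.5],[0,0,-4],[0,0,-5],[0,0,-5]], "yaw": [0,0,0,0,0]}';python3 go.py .438 .1162 .0504
```

```text
time: 25.5
tool_pos: [0.3549, 0.3044, 0.0451]
tcp_rot: [180.0, 0.0, 180.0]
ft_force: [-0.1, -0.6, 0.1]
opening: 0.0929
gripper_force: 0.0
time: 26.5
tool_pos: [0.3548, 0.3044, 0.0448]
tcp_rot: [180.0, 0.0, 180.0]
ft_force: [-0.0, 0.9, -0.0]
opening: 0.0446
gripper_force: 30.0
time: 27.12
tool_pos: [0.3551, 0.3045, 0.0956]
tcp_rot: [179.9, 0.1, 179.9]
ft_force: [-0.8, 0.5, -1.7]
opening: 0.045
gripper_force: 30.0
pos [0.3551 0.3045 0.0956] rot [1.7994e+02 6.0000e-02 1.7994e+02] shift cm [ -8.3  -18.83   4.51] open 0.045 t 27.125
```

```bash
python3 -m creep '{"translation": [[-1,-2,0],[-3,-5,0],[-5,-8.5,0],[-6.5,-12,0],[-7.5,-15.5,0],[-8.2,-18,0],[-8.3,-18.8,0],[-8.3,-18.8,0],[-8.3,-18.8,0]], "yaw": [0,0,0,0,0,0,0,0,0]}';python3 go.py .438 .1162 .0504
```

```text
time: 28.25
tool_pos: [0.4374, 0.1174, 0.0948]
tcp_rot: [180.0, 0.0, -180.0]
ft_force: [-0.2, -0.4, -1.3]
opening: 0.0447
gripper_force: 30.0
pos [0.4374 0.1174 0.0948] rot [ 179.97    0.   -179.96] shift cm [-0.06 -0.13  4.44] open 0.0447 t 28.25
```

```bash
python3 -m creep '{"translation": [[0,0,1],[0,0,2.2],[0,0,3.2],[0,0,4],[0,0,4.3],[0,0,4.5],[0,0,4.55],[0,0,4.55],[0,0,4.55]], "yaw": [0,0,0,0,0,0,0,0,0]}';python3 -m creep '{"translation": [[0,0,0],[0,0,0],[0,0,0],[0,0,0],[0,0,0],[0,0,0],[0,0,0],[0,0,0]], "yaw": [0,0,0,0,0,0,0,0]}' 1; python3 -m creep '{"translation": [[0,0,-1],[0,0,-3],[0,0,-5.5],[0,0,-8.5],[0,0,-11],[0,0,-13],[0,0,-14],[0,0,-14]], "yaw": [0,0,0,0,0,0,0,0]}'; python3 go.py .5 -.1 .19
```

```text
time: 29.38
tool_pos: [0.4378, 0.1163, 0.0497]
tcp_rot: [180.0, 0.0, 180.0]
ft_force: [-1.8, -0.3, 6.4]
opening: 0.0446
gripper_force: 30.0
time: 30.38
tool_pos: [0.4376, 0.1162, 0.0493]
tcp_rot: [-180.0, 0.0, 180.0]
ft_force: [0.3, 0.2, 0.6]
opening: 0.0929
gripper_force: 0.0
time: 31.38
tool_pos: [0.4378, 0.1162, 0.1899]
tcp_rot: [180.0, 0.1, 179.9]
ft_force: [-0.7, -0.5, -0.8]
opening: 0.0928
gripper_force: 0.0
pos [0.4378 0.1162 0.1899] rot [1.7998e+02 8.0000e-02 1.7994e+02] shift cm [-6.240e+00 -2.161e+01 -1.000e-02] open 0.0928 t 31.375
```

```bash
python3 -m creep '{"translation": [[-1,-2,0],[-2.5,-5.5,0],[-4,-9.5,0],[-5,-13.5,0],[-5.8,-17.5,0],[-6.2,-20.5,0],[-6.2,-21.6,0],[-6.2,-21.6,0]], "yaw": [0,0,0,0,0,0,0,0]}';python3 -m creep '{"translation": [[1.5,-2,0],[4,-5.5,0],[6.5,-9,0],[9,-12.5,0],[11.5,-16,0],[14,-19.2,0],[15,-20.6,1],[15,-20.6,3.5],[15,-20.6,6],[15,-20.6,6]], "yaw": [0,0,0,0,0,0,0,0,0,0]}';python3 -m creep '{"translation": [[0,0,0],[0,0,0]], "yaw": [0,0]}';python3 go.py .3495 -.3062 .0455
python3 - <<'E'
from h import *
p,_=r.get_image("side");q,_=r.get_image("top")
cv2.imwrite("pics/s6.png",cv2.resize(np.hstack([p[150:350,190:340],q[180:380,220:370]]),None,fx=2.6,fy=2.6))
E
```

```text
time: 32.38
tool_pos: [0.499, -0.0997, 0.1887]
tcp_rot: [180.0, -0.1, 179.9]
ft_force: [-0.1, 0.6, -0.6]
opening: 0.0931
gripper_force: 0.0
time: 33.62
tool_pos: [0.3494, -0.3037, 0.1278]
tcp_rot: [179.8, -0.1, -179.9]
ft_force: [0.4, -0.8, 0.1]
opening: 0.0927
gripper_force: 0.0
time: 33.88
tool_pos: [0.35, -0.3056, 0.1301]
tcp_rot: [-180.0, 0.1, 180.0]
ft_force: [0.5, -0.2, 0.4]
opening: 0.0932
gripper_force: 0.0
pos [ 0.35   -0.3056  0.1301] rot [-1.7996e+02  7.0000e-02  1.7999e+02] shift cm [ 0.06 -0.05  8.46] open 0.0932 t 33.875
```

View pics/s6.png

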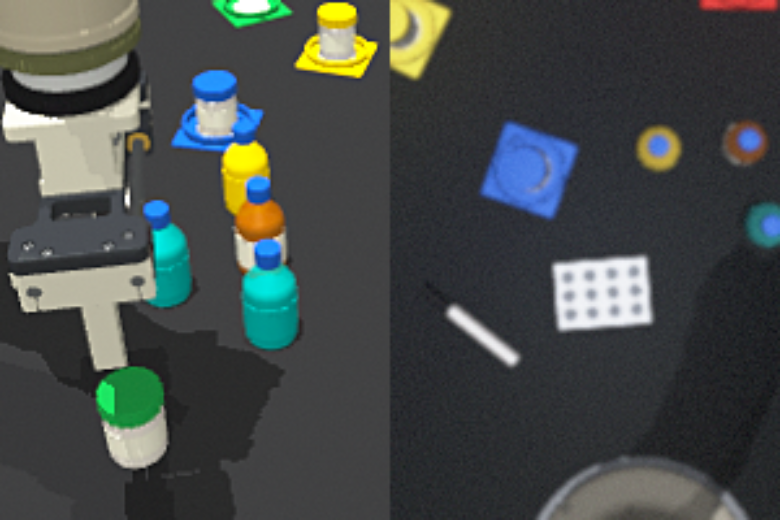

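The blue jar stands in its rim (side crop (215,108)), and the gripper is above the green jar (132,415). Gripping it, lifting high.

```bash
python3 -m creep '{"translation": [[0,0,1.5],[0,0,3],[0,0,4.5],[0,0,6],[0,0,7.5],[0,0,8.2],[0,0,8.4],[0,0,8.4]], "yaw": [0,0,0,0,0,0,0,0]}';python3 -m creep '{"translation": [[0,0,0],[0,0,0],[0,0,0],[0,0,0],[0,0,0],[0,0,0],[0,0,0],[0,0,0]], "yaw": [0,0,0,0,0,0,0,0]}' 0; python3 -m creep '{"translation": [[0,0,-1],[0,0,-2.5],[0,0,-5],[0,0,-8],[0,0,-11],[0,0,-14],[0,0,-15],[0,0,-15]], "yaw": [0,0,0,0,0,0,0,0]}';python3 go.py .53 0 .195
```

```text
time: 34.98
tool_pos: [0.3494, -0.3058, 0.0457]
tcp_rot: [-180.0, 0.0, 180.0]
ft_force: [1.0, 0.1, 0.1]
opening: 0.0929
gripper_force: 0.0
time: 35.98
tool_pos: [0.3493, -0.3057, 0.0453]
tcp_rot: [180.0, -0.0, 180.0]
ft_force: [0.1, 0.3, 0.1]
opening: 0.0445
gripper_force: 30.0
time: 36.98
tool_pos: [0.3493, -0.3059, 0.1957]
tcp_rot: [-180.0, 0.1, 179.9]
ft_force: [0.2, 0.4, -1.4]
opening: 0.0448
gripper_force: 30.0
pos [ 0.3493 -0.3059  0.1957] rot [-1.7995e+02  5.0000e-02  1.7994e+02] shift cm [-18.04  30.61   0.06] open 0.0448 t 36.975
```

```bash
python3 -m creep '{"translation": [[-1.5,2,0],[-3.8,5.5,0],[-6.2,9.5,0],[-8.6,13.5,0],[-11,17.5,0],[-13.4,21.5,0],[-15.6,25.5,0],[-17.4,29,0],[-18,30.6,0],[-18,30.6,0]], "yaw": [0,0,0,0,0,0,0,0,0,0]}';python3 -m creep '{"translation": [[0.1,2,0],[0.3,6,0],[0.5,10.5,0],[0.8,15,0],[1.1,19.5,0],[1.4,24,0],[1.7,28.5,0],[2,33,0],[2.3,37,0],[2.4,39,0]], "yaw": [0,0,0,0,0,0,0,0,0,0]}';python3 -m creep '{"translation": [[0.1,1.5,0],[0.1,2.4,0],[0.1,2.5,3],[0.1,2.5,6],[0.1,2.5,9],[0.1,2.5,10],[0.1,2.5,10],[0.1,2.5,10]], "yaw": [0,0,0,0,0,0,0,0]}';python3 go.py .505 .4155 .0504
```

```text
time: 38.22
tool_pos: [0.5289, 0.0006, 0.1943]
tcp_rot: [-180.0, -0.1, -179.9]
ft_force: [-0.2, -0.8, -1.0]
opening: 0.0446
gripper_force: 30.0
time: 39.48
tool_pos: [0.5058, 0.3901, 0.1948]
tcp_rot: [-180.0, -0.0, 180.0]
ft_force: [0.3, 0.8, -0.9]
opening: 0.0447
gripper_force: 30.0
time: 40.48
tool_pos: [0.5055, 0.4154, 0.0965]
tcp_rot: [179.9, 0.1, 179.9]
ft_force: [0.5, -0.4, -0.8]
opening: 0.0448
gripper_force: 30.0
pos [0.5055 0.4154 0.0965] rot [1.7994e+02 7.0000e-02 1.7993e+02] shift cm [0.06 0.01 4.61] open 0.0448 t 40.475
```

```bash
python3 -m creep '{"translation": [[0,0,1],[0,0,2.2],[0,0,3.2],[0,0,4],[0,0,4.3],[0,0,4.5],[0,0,4.6],[0,0,4.65],[0,0,4.65]], "yaw": [0,0,0,0,0,0,0,0,0]}';python3 -m creep '{"translation": [[0,0,0],[0,0,0],[0,0,0],[0,0,0],[0,0,0],[0,0,0],[0,0,0],[0,0,0]], "yaw": [0,0,0,0,0,0,0,0]}' 1; python3 -m creep '{"translation": [[0,0,-1],[0,0,-3],[0,0,-5.5],[0,0,-8.5],[0,0,-11],[0,0,-13],[0,0,-14],[0,0,-14]], "yaw": [0,0,0,0,0,0,0,0]}';python3 -m creep '{"translation": [[1,2,0],[3,5,0],[5,8,0],[7,11,0],[9,14,0],[11,17,0],[12,19,0],[12,19,0],[12,19,0]], "yaw": [0,0,0,0,0,0,0,0,0]}'
python3 - <<'E'
from seg import *
p,_=r.get_image("side");q,_=r.get_image("top")
C={"red":(.657,-.1207),"blue":(.438,.116),"green":(.505,.4155),"yellow":(.5985,.26)}
cv2.imwrite("pics/s7.png",np.hstack([p[110:400,200:430],q[110:400,140:500]]))
E
```

```text
time: 41.6
tool_pos: [0.5054, 0.4154, 0.0502]
tcp_rot: [180.0, 0.1, 179.9]
ft_force: [-1.3, -1.6, 8.0]
opening: 0.0448
gripper_force: 30.0
time: 42.6
tool_pos: [0.5049, 0.4152, 0.0489]
tcp_rot: [180.0, 0.0, 180.0]
ft_force: [-0.1, -0.2, -0.5]
opening: 0.0931
gripper_force: 0.0
time: 43.6
tool_pos: [0.5051, 0.4154, 0.1901]
tcp_rot: [179.9, 0.1, 179.9]
ft_force: [-0.6, -0.3, 0.0]
opening: 0.0936
gripper_force: 0.0
time: 44.72
tool_pos: [0.3861, 0.6041, 0.1884]
tcp_rot: [-179.9, 0.0, 179.9]
ft_force: [-0.4, -0.2, 0.6]
opening: 0.0932
gripper_force: 0.0
```

View pics/s7.png

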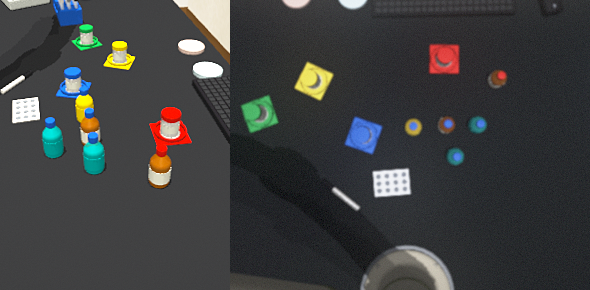

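All four jars stand upright in the carriers of their colour, and the amber bottles at top crop (497,78) and (446,125) are unmoved. Handing in.

```bash
python3 -c "
from bench import r
print(r.finish_job())"
```

```text
the job is handed in; nothing more can be done
None
```

All four jars were placed upright and released in the carriers matching their lids, the red one first, the amber bottles look unmoved in the final pictures, and the job was handed in at about 45 s; no verdict was returned.

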